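# Turn the specimen stage to its red line and release the camera

## Robot

A 7-joint arm with a two-finger parallel gripper is mounted at the origin on the work surface. World frame = base frame: x ahead of the robot, y to its left, z up, the work surface at z = 0. Lengths are in m, angles in rad, forces in N, time in s.
With the tool pointing down it reaches from about 0.4 to 0.85 m from the base axis. Payload 10.4 kg.
Tool frame: the origin (TCP) lies between the finger pads; the fingertips stand ahead of it and the grasp point (between the pads) lies 5 mm behind it (manip.tip_extent is the z of the fingertips in the tool frame, in m); z points along the fingers, y is the line along which they close (so a half turn about z gives the same grasp; the last joint's range is limited). The gripper opens to 85 mm and grips with 20 to 120 N. Pads are 22 mm wide; open, the fingers measure 114 mm over their backs; the gripper's body (76 mm by 85 mm) begins 54 mm behind the grasp point. The pads swing forward as they close: fully open they stand 13 mm farther back than shut.
Start: joints at [-1.157, 0.332, -0.065, 1.46, 0.022, 1.35, -0.088], TCP at [0.264, 0.566, 0.245] pointing down, gripper open.
Joint ranges: [-2.6, 2.6], [-0.5, 2.12], [-1.47, 1.34], [0.16, 2.42], [-1.27, 4.41], [0.06, 2.06], [-2.6, 2.6]. Speed limits (rad/s): [2.22, 2.22, 2.79, 2.79, 3.14, 3.14, 3.14].

## Interface

Orientations are given as a unit quaternion [x, y, z, w].
In Python, from workcell import status, viewer, manip gives the robot as it stands.
- The arm moves only by the tool play_rows, never from a script. Its argument "plan" is one flat list of numbers, 7 for each row, row after row: the turn, a rotation vector about the tool's x, y, z in degrees, then the shift along the tool's x, y, z in m, then the opening, from 0 (shut) to 1 (fully open). In form: [ax, ay, az, dx, dy, dz, grip, ax, ay, az, dx, dy, dz, grip, ...]. A call has 1 to 20 rows; each row is the pose to reach, as a shift and turn from the pose commanded when the call began, along the tool's axes at that moment; what a row does not reach only later rows make up. A row lasts 1/8 s, in which the tool goes at most 62.5 mm and 10.7 degrees, less where a joint would pass 70% of its speed; a pose out of reach is approached as far as the arm can. A call with a gripper value outside its range is refused whole. The fingers move at their own pace and stop on an object; "squeeze" is the grip in N (left out, the last holds). Time passes only in rows, so rows that repeat a pose let the fingers close. It gives the time, the measured TCP pose, the force, the opening and the grip force at its end, in the units of the state.
- status.get_obs(): the state, without advancing time (a new reading comes with each control period).
- viewer.camera(name): name is "scene" or "top" or "wrist"; returns the picture (400x640x3 uint8, red, green, blue); there is no depth.
- viewer.camera_model(name): a dict with "fx", "fy", "cx", "cy" (pixels), "R" (3x3) and "t" (3): a world point X has camera coordinates R X + t. Camera axes: x right, y down, z forward; pixel columns grow to the right and rows downward; lengths in m; the calibration is good to about 2 mm. A picture is of the moment at which its call begins: read the wrist's pose just before it. camera_model takes no time and is no camera call; for the wrist camera it gives the pose at the moment of the call.
- manip.hand_in(): hands the job in; it is judged then, once.
The state is a dict: "clock": time; "joint_pos": joint angles; "joint_velocities": joint speeds; "tau": joint torques, N m; "position": TCP position; "ee_rot": TCP orientation; "ft_force": force on the tool from outside, world axes, zero at the start; "torque": the same for the moment, N m; "grip_width": opening from 0.0 (shut) to 1.0 (fully open); "grasp_force": force on a finger pad.
Only numpy, scipy, OpenCV 4.12 (cv2) and the standard library are available. Lean on these libraries where they do the work, as an engineer would, in place of code of your own. Each camera call takes 0.05 s, during which the arm holds its last target. There are 200 camera calls.

## Task

Set the round specimen stage for its next picture: push the orange finger post round with a fingertip, either way, until the dial's white index line lines up with the red target line on the scale ring. Then, with the dial left there, press the green button fully down and let it come back up. Grip or lift nothing: do not pinch the post, do not touch the small concrete cube riding in the middle of the dial, and leave everything else on the bench where it stands.

Things in the scene. Friction and masses are not known exactly. Their poses are not given: they have to be found in the camera images.
- stage_base: fixed round base of the rotary stage, 236 mm diameter; origin on the dial's vertical axis at bench height. Its aluminium scale ring (radius 95 to 115 mm, black ticks every 15 degrees) has its top 34 mm above the bench. The dark dial disc within it, 190 mm diameter, has its top 38 mm above the bench and turns endlessly both ways about the axis; it is stiff (about 0.15 N m, so 2 to 3 N at the post) and stays where it is left
- index_mark (a point): outer end of the dial's white index line (5 mm wide, 24 mm long, radial), at 96 mm from the axis, 38 mm above the bench; turns with the dial
- post_top (a point): centre of the top of the orange finger post, an upright pin of 16 mm diameter standing 30 mm proud of the dial (top 68 mm above the bench), 65 mm from the axis, on the same radius as the white line; turns with the dial
- target_line (a point): inner end of the red target line (5 mm wide, 21 mm long, radial, 4 mm thick, fixed on the scale ring), at 96 mm from the dial's axis, 38 mm above the bench
- cube: loose concrete cube, 40 mm edge, 0.15 kg, standing on the middle of the dial (within 5 mm of the axis) and turning with it; origin at the centre of its underside, 38 mm above the bench
- button_top (a point): centre of the top of the green push button (32 mm diameter, top 22 mm above the bench when up) in a round grey housing of 48 mm diameter, 12 mm tall, fixed to the bench; it is pressed straight down, travel 6 mm, springs back, fully down takes about 5 N; this point moves with the button
- button (a joint): travel of the green button: 0 up, 0.006 m fully down
- block_large: loose concrete cube, 100 mm edge, bystander; origin at the centre of its underside
- block_small: loose concrete cube, 50 mm edge, standing on the 100 mm cube, bystander; origin at the centre of its underside
- wash_bottle: loose white bottle with black cap, 66 mm diameter, 170 mm tall, bystander; origin at the centre of its underside
- jar: loose amber glass jar, 60 mm diameter, 65 mm tall, bystander; origin at the centre of its underside
- beaker: loose clear plastic beaker, 70 mm diameter, 85 mm tall, bystander; origin at the centre of its underside
- brush: loose brush lying on the bench, under 250 mm long, along its own x, bystander
- spatula: loose spatula lying on the bench, under 300 mm long, along its own x, bystander
Mind the look-alikes: they are no part of the job. Several things look just like the part that bears button_top: the one meant starts farthest to the robot's right. What is shaped like the cube but purple is not meant.

How it is judged:
By the outcome, as a careful person would: the job done as asked, in the order asked, and still so for the second after the job is handed in, with the robot touching nothing.
It also fails if it takes over 58 s, if anything falls off the work surface, if the arm or the gripper's body presses on something with over 40 N, if the wrist force passes 120 N, or if a joint passes its speed limit or range.

## Working session

There is one attempt and no reset: what is moved stays moved. The work goes in short steps, Python scripts to look and compute and a tool call to move; the robot and the scene stay as the last step left them, time stands still between calls to the robot, and variables do not carry over. Pictures are saved under pics/ and viewed, at most 10 in all, crops included, and the job is handed in when it is done.

Besides the shell and the picture viewer there is one more tool, called after "Call:" in YAML: its name, and indented under it one key for each argument. play_rows: Moves the arm, as the interface text tells. Its arguments: {"type":"object","properties":{"plan":{"type":"array","items":{"type":"number"}},"squeeze":{"type":"number"}},"required":["plan"]}

```bash
mkdir -p pics; python3 - <<'E'
from workcell import status, viewer, manip
import cv2,json
for n in("top","scene"):
    im=viewer.camera(n); cv2.imwrite(f"pics/{n}0.png",im[:,:,::-1])
    m=viewer.camera_model(n); print(n,m)
o=status.get_obs(); print(o["clock"],o["position"],o["ee_rot"],manip.tip_extent)
E
```

```text
top {'fx': 484.04534015392517, 'fy': 484.04534015392517, 'cx': 314.01714317995646, 'cy': 193.02682324405055, 'R': array([[ 0.01841097, -0.99964581,  0.01921678],
       [-0.98339442, -0.02157564, -0.18019409],
       [ 0.18054488, -0.01558012, -0.98344334]]), 't': array([-0.02050028,  0.55003509,  1.19152171])}
scene {'fx': 413.8317183931462, 'fy': 413.8317183931462, 'cx': 324.53574640159627, 'cy': 202.58028395322177, 'R': array([[ 0.16748355,  0.98585219, -0.0066866 ],
       [ 0.57011713, -0.1023844 , -0.81515881],
       [-0.80431071,  0.13271355, -0.57919893]]), 't': array([-0.07387815, -0.24693192,  1.51945698])}
0.1 [0.26427379 0.56602104 0.24459994] [ 2.16642063e-01  9.76250886e-01 -6.43685320e-04 -9.49938636e-05] 0.014
```

View pics/top0.png

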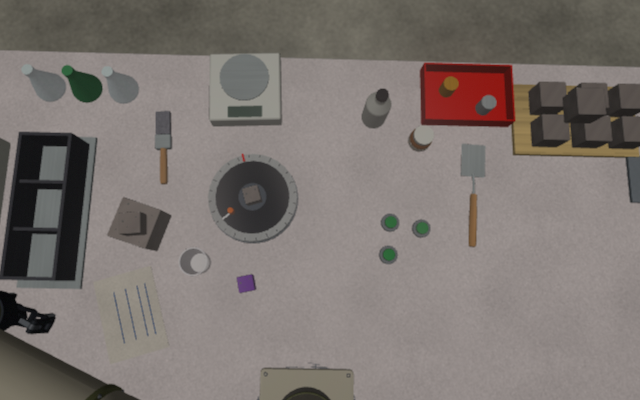

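View pics/scene0.png

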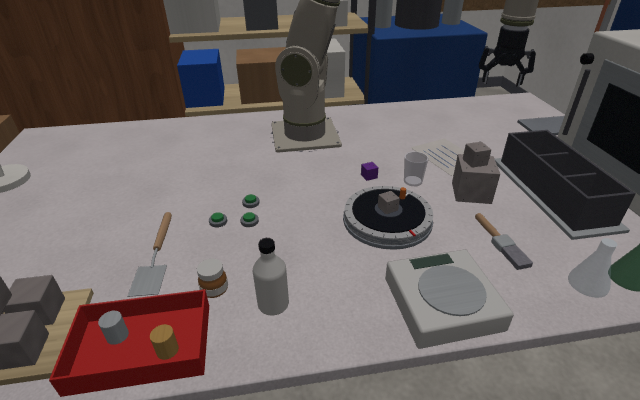

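Top view: stage centre ≈(253,197), post ≈(230,211), red line ≈(243,157). There are three green buttons, at (390,222), (422,228) and (388,255). The one at (422,228) is farthest image-right, which is −y and so the robot's right. I'll enlarge both areas to confirm.

```bash
cat > h.py <<'E'
import numpy as np
from workcell import viewer
def back(n,u,v,z):
    m=viewer.camera_model(n);R=m["R"];c=-R.T@m["t"]
    d=R.T@np.array([(u-m["cx"])/m["fx"],(v-m["cy"])/m["fy"],1]); return c+d*(z-c[2])/d[2]
def proj(n,X):
    m=viewer.camera_model(n);p=m["R"]@np.array(X)+m["t"]
    return m["fx"]*p[0]/p[2]+m["cx"],m["fy"]*p[1]/p[2]+m["cy"]
E
python3 - <<'E'
import cv2,numpy as np
from h import *
im=cv2.imread("pics/top0.png")
a=cv2.resize(im[145:250,200:305],None,fx=5,fy=5,interpolation=cv2.INTER_CUBIC)
b=cv2.resize(im[205:270,375:440],(270,270),interpolation=cv2.INTER_CUBIC)
out=np.zeros((525,800,3),np.uint8);out[:,:525]=a;out[:270,527:797]=b
cv2.imwrite("pics/crop.png",cv2.convertScaleAbs(out,alpha=1.5))
hsv=cv2.cvtColor(im,cv2.COLOR_BGR2HSV)
for nm,lo,hi,z,(x0,y0,x1,y1) in [("green",(50,90,40),(85,255,255),.022,(375,205,440,270)),("red",(0,130,80),(6,255,255),.038,(205,145,300,245)),("orange",(7,130,80),(20,255,255),.065,(205,145,300,245))]:
    k=cv2.inRange(hsv,lo,hi);mm=np.zeros_like(k);mm[y0:y1,x0:x1]=k[y0:y1,x0:x1]
    n,_,s,c=cv2.connectedComponentsWithStats(mm)
    for i in range(1,n):
        if s[i,4]>3: print(nm,s[i],c[i].round(1),back("top",*c[i],z).round(4))
print(back("top",253,198,.034))
E
```

```text
green [385 217  12  11 102] [390.3 221.8] [ 0.4837 -0.2099  0.022 ]
green [417 223  11  10  93] [421.9 227.5] [ 0.4706 -0.2923  0.022 ]
green [383 249  12  11 107] [388.5 254.1] [ 0.4001 -0.2045  0.022 ]
red [242 154   3   7  11] [242.9 157.2] [0.6439 0.1784 0.038 ]
orange [227 207   7   6  28] [229.8 209.8] [0.5002 0.2013 0.065 ]
[0.53675818 0.1479974  0.034     ]
```

View pics/crop.png

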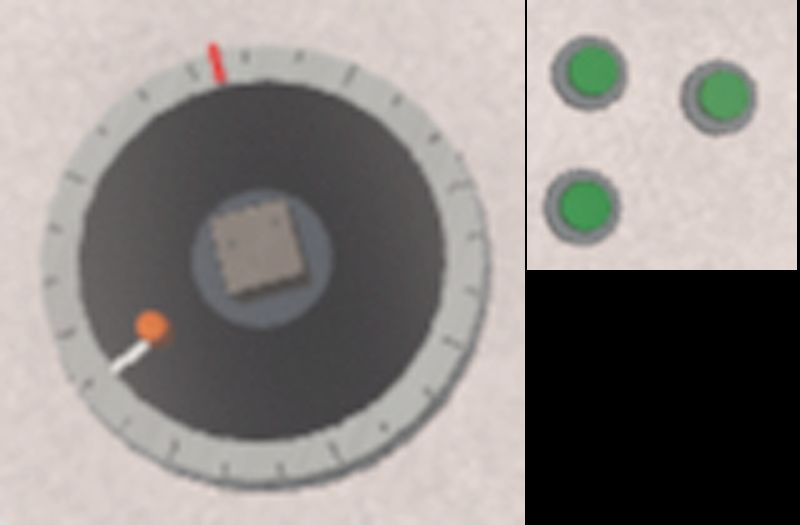

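Confirmed: the rightmost housing, (422,228) → (0.471,−0.292), is the button meant. The stage is also consistent: dial centre ≈(0.539,0.149), post radius 65 mm at ~127°, red line at ~16°. I'll push clockwise about 111° with the closed fingertips. First move: above the start point behind the post.

Call:
play_rows:
  plan: [0, 0, -10, -0.045, -0.032, 0, 0, 0, 0, -20, -0.09, -0.065, 0, 0, 0, 0, -30, -0.135, -0.097, 0, 0, 0, 0, -40, -0.18, -0.13, 0, 0, 0, 0, -50, -0.225, -0.162, 0, 0, 0, 0, -60, -0.27, -0.195, 0, 0, 0, 0, -61.6, -0.315, -0.227, 0, 0, 0, 0, -61.6, -0.36, -0.2594, 0, 0, 0, 0, -61.6, -0.36, -0.2594, 0, 0, 0, 0, -61.6, -0.36, -0.2594, 0.04, 0, 0, 0, -61.6, -0.36, -0.2594, 0.08, 0, 0, 0, -61.6, -0.36, -0.2594, 0.12, 0, 0, 0, -61.6, -0.36, -0.2594, 0.12, 0, 0, 0, -61.6, -0.36, -0.2594, 0.12, 0]

```text
clock: 1.85
position: [0.4813, 0.1798, 0.1267]
ee_rot: [-0.314, 0.949, 0.0, 0.001]
ft_force: [0.9, -0.3, 1.6]
grip_width: 0.002
grasp_force: 0.0
```

```bash
python3 - <<'E'
from h import *
from workcell import status
import cv2
from scipy.spatial.transform import Rotation as Ro
o=status.get_obs();print(o["clock"],o["position"].round(4),np.array(o["joint_pos"]).round(2),o["grip_width"],o["ft_force"])
M=Ro.from_quat(o["ee_rot"]).as_matrix();print(M.round(3))
c=back("top",252.4,197.0,.038);print("c",c)
im=viewer.camera("wrist");cv2.imwrite("pics/w1.png",im[:,:,::-1])
im=cv2.imread("pics/top0.png")
# refine centre from ellipse fit of dark dial
g=cv2.cvtColor(im,cv2.COLOR_BGR2GRAY)[145:250,200:305]
k=(g<95).astype(np.uint8);cs,_=cv2.findContours(k,0,1);e=max(cs,key=cv2.contourArea);h=cv2.convexHull(e)
print(cv2.fitEllipse(h))
for a in (0,90,180,270):
    print(a,np.round(proj("top",c+.095*np.array([np.cos(np.radians(a)),np.sin(np.radians(a)),0])),1))
E
```

```text
1.85 [0.4813 0.1798 0.1267] [-0.58  0.19  0.15  1.9  -0.03  1.05  1.79] 0.0015297422943809716 [ 0.92553843 -0.28663398  1.58890684]
[[-0.803 -0.596  0.001]
 [-0.596  0.803  0.001]
 [-0.001 -0.    -1.   ]]
c [0.53866056 0.14920307 0.038     ]
((51.73590850830078, 50.57502365112305), (72.37476348876953, 76.23065948486328), 172.01878356933594)
0 [253.9 161.2]
90 [215.5 196.2]
180 [250.9 233.8]
270 [289.2 197.8]
```

View pics/w1.png

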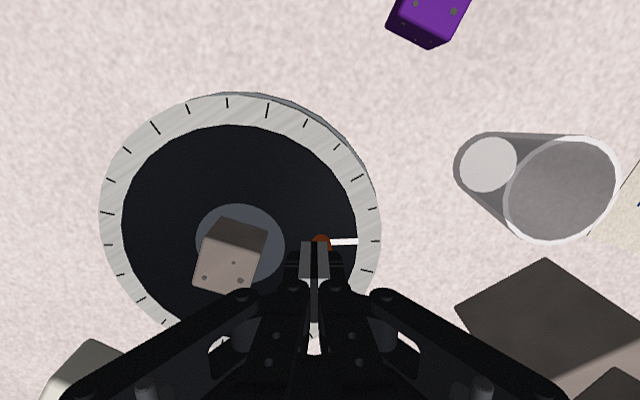

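Wrist view: post at (321,240), white line running to (357,241), fingertips at (315,262). The nearest objects are the beaker (535,185) and the large block. I'll check these against the calibration before descending.

```bash
python3 - <<'E'
from h import *
from workcell import status
o=status.get_obs();print(o["clock"],o["position"].round(4))
print("post proj",proj("wrist",[.5002,.2013,.068]),"tip",proj("wrist",list(o["position"][:2])+[o["position"][2]-.014]))
for u,v,z in((357,241,.038),(321,236,.068)):print(back("wrist",u,v,z))
m=viewer.camera_model("wrist");print(-m["R"].T@m["t"])
c=np.array([.5387,.1492,.038])
for a in range(0,360,45):print(a,np.round(proj("wrist",c+.095*np.array([np.cos(np.radians(a)),np.sin(np.radians(a)),0])),0),end=";")
E
```

```text
1.9 [0.4817 0.1798 0.1271]
post proj (np.float64(319.63946411518504), np.float64(258.5876556073192)) tip (np.float64(310.0537297950379), np.float64(255.88712041572114))
[0.48294828 0.22672808 0.038     ]
[0.4855604  0.19146054 0.068     ]
[0.41607862 0.13323959 0.25552874]
0 [181. 318.];45 [262. 334.];90 [332. 299.];135 [356. 223.];180 [308. 144.];225 [208. 119.];270 [130. 171.];315 [125. 255.];
```

The line end checks out (r = 95 mm, 125.7°). Now descend beside the post.

Call:
play_rows:
  plan: [0, 0, 0, 0, 0.006, 0, 0, 0, 0, 0, 0, 0.006, 0.02, 0, 0, 0, 0, 0, 0.006, 0.04, 0, 0, 0, 0, 0, 0.006, 0.06, 0, 0, 0, 0, 0, 0.006, 0.066, 0, 0, 0, 0, 0, 0.006, 0.066, 0, 0, 0, 0, 0, 0.006, 0.066, 0]

```text
clock: 2.78
position: [0.4779, 0.1842, 0.0603]
ee_rot: [-0.314, 0.949, 0.0, 0.001]
ft_force: [0.2, 0.3, 0.4]
grip_width: -0.002
grasp_force: 0.0
```

```bash
python3 - <<'E'
from h import *
from workcell import status
import cv2
from scipy.spatial.transform import Rotation as Ro
o=status.get_obs();M=Ro.from_quat(o["ee_rot"]).as_matrix()
c=np.array([.5387,.1492,0]);d=M.T@(o["position"]-c);print(o["clock"],o["position"].round(4),d.round(4),o["ft_force"].round(1))
s,r=d[0],d[1]
for a in range(5,125,5):
    A=np.radians(a);print(a,round(s*(np.cos(A)-1)-r*np.sin(A),3),round(s*np.sin(A)+r*(np.cos(A)-1),3),end="; ")
E
```

```text
2.775 [0.4779 0.1842 0.0603] [ 0.0279  0.0644 -0.0604] [0.2 0.3 0.4]
5 -0.006 0.002; 10 -0.012 0.004; 15 -0.018 0.005; 20 -0.024 0.006; 25 -0.03 0.006; 30 -0.036 0.005; 35 -0.042 0.004; 40 -0.048 0.003; 45 -0.054 0.001; 50 -0.059 -0.002; 55 -0.065 -0.005; 60 -0.07 -0.008; 65 -0.074 -0.012; 70 -0.079 -0.016; 75 -0.083 -0.021; 80 -0.086 -0.026; 85 -0.09 -0.031; 90 -0.092 -0.036; 95 -0.094 -0.042; 100 -0.096 -0.048; 105 -0.097 -0.054; 110 -0.098 -0.06; 115 -0.098 -0.066; 120 -0.098 -0.072;
```

Call:
play_rows:
  plan: [0, 0, 5, -0.006, 0.002, 0, 0, 0, 0, 10, -0.012, 0.004, 0, 0, 0, 0, 15, -0.018, 0.005, 0, 0, 0, 0, 20, -0.024, 0.006, 0, 0, 0, 0, 25, -0.03, 0.006, 0, 0, 0, 0, 30, -0.036, 0.005, 0, 0, 0, 0, 35, -0.042, 0.004, 0, 0, 0, 0, 40, -0.048, 0.003, 0, 0, 0, 0, 45, -0.054, 0.001, 0, 0, 0, 0, 50, -0.059, -0.002, 0, 0, 0, 0, 55, -0.065, -0.005, 0, 0, 0, 0, 60, -0.07, -0.008, 0, 0, 0, 0, 65, -0.074, -0.012, 0, 0, 0, 0, 70, -0.079, -0.016, 0, 0, 0, 0, 75, -0.083, -0.021, 0, 0, 0, 0, 80, -0.086, -0.026, 0, 0, 0, 0, 85, -0.09, -0.031, 0, 0, 0, 0, 90, -0.092, -0.036, 0, 0, 0, 0, 95, -0.094, -0.042, 0, 0, 0, 0, 95, -0.094, -0.042, 0, 0]

```text
clock: 5.28
position: [0.5783, 0.2068, 0.0601]
ee_rot: [0.488, 0.873, 0.001, 0.0]
ft_force: [-0.0, 1.3, 1.0]
grip_width: -0.003
grasp_force: 0.6
```

```bash
python3 - <<'E'
from h import *
from workcell import status
import cv2
from scipy.spatial.transform import Rotation as Ro
o=status.get_obs();M=Ro.from_quat(o["ee_rot"]).as_matrix()
c=np.array([.5387,.1492,0]);d=M.T@(o["position"]-c);print(o["clock"],o["position"].round(4),d.round(4),o["ft_force"].round(1),np.degrees(np.arctan2(M[1,1],M[0,1])),np.array(o["joint_pos"]).round(2))
t=viewer.camera("top")[:,:,::-1];w=viewer.camera("wrist")[:,:,::-1]
a=cv2.resize(t[145:250,200:305],(300,300),interpolation=cv2.INTER_CUBIC)
out=np.zeros((400,800,3),np.uint8);out[:300,:300]=a;out[:,300:]=w[:,70:570]
cv2.imwrite("pics/c2.png",cv2.convertScaleAbs(out,alpha=1.4))
E
```

```text
5.275 [0.5783 0.2068 0.0601] [ 0.0283  0.0641 -0.06  ] [-0.   1.3  1. ] 31.62309970701297 [-0.75  0.5   0.43  1.7  -0.24  0.99  0.31]
```

View pics/c2.png

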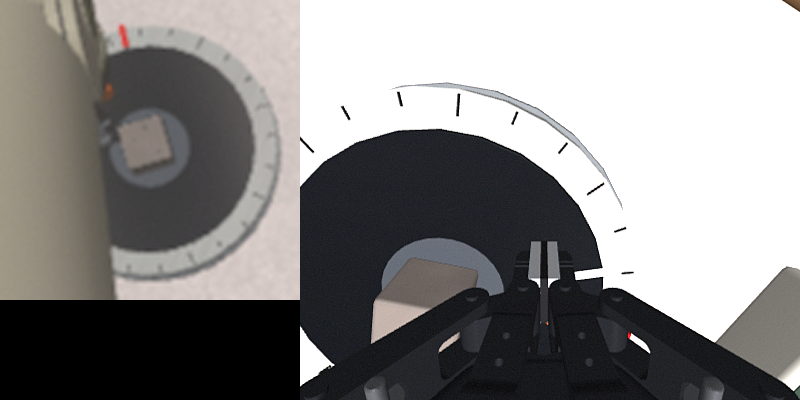

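In the combined picture, the wrist part shows the white line running to ≈(603,272), which is wrist (373,272). The post is hidden behind the finger, and the top view is mostly blocked by the arm, with the red line still in sight.

```bash
python3 - <<'E'
from h import *
c=np.array([.5387,.1492,.038])
for u,v in((373,272),(346,275.5)):
    p=back("wrist",u,v,.038)-c;print(p,np.hypot(*p[:2]),np.degrees(np.arctan2(p[1],p[0])))
p=back("top",242.9,157.2,.038)-c;print(np.degrees(np.arctan2(p[1],p[0])))
s,r=.0283,.0645
for a in(4,8,12,16,18,20,22,24):
    A=np.radians(a);print(a,round(s*(np.cos(A)-1)-r*np.sin(A),4),round(s*np.sin(A)+r*(np.cos(A)-1),4),end="; ")
E
```

```text
[7.48604190e-02 6.45656286e-02 6.93889390e-18] 0.09885748692635787 40.77711901777827
[6.29175929e-02 5.44514359e-02 6.93889390e-18] 0.08320806674506392 40.87424057716387
15.513527306353728
4 -0.0046 0.0018; 8 -0.0093 0.0033; 12 -0.014 0.0045; 16 -0.0189 0.0053; 18 -0.0213 0.0056; 20 -0.0238 0.0058; 22 -0.0262 0.0059; 24 -0.0287 0.0059;
```

Call:
play_rows:
  plan: [0, 0, 4, -0.0046, 0.0018, 0, 0, 0, 0, 8, -0.0093, 0.0033, 0, 0, 0, 0, 12, -0.014, 0.0045, 0, 0, 0, 0, 16, -0.0189, 0.0053, 0, 0, 0, 0, 20, -0.0238, 0.0058, 0, 0, 0, 0, 22, -0.0262, 0.0059, 0, 0, 0, 0, 22, -0.0262, 0.0059, 0, 0, 0, 0, 22, -0.0262, 0.0059, 0, 0, 0, 0, 22, -0.017, 0.01, 0, 0, 0, 0, 22, -0.017, 0.01, -0.04, 0, 0, 0, 22, -0.017, 0.01, -0.08, 0, 0, 0, 22, -0.017, 0.01, -0.1, 0, 0, 0, 22, -0.017, 0.01, -0.1, 0, 0, 0, 22, -0.017, 0.01, -0.1, 0]

```text
clock: 7.12
position: [0.5944, 0.1969, 0.1577]
ee_rot: [0.646, 0.764, -0.001, -0.001]
ft_force: [-0.4, -0.6, -0.6]
grip_width: 0.003
grasp_force: 0.0
```

```bash
python3 - <<'E'
from h import *
from workcell import status
import cv2
o=status.get_obs();print(o["clock"],o["position"].round(4),o["ft_force"].round(1))
t=viewer.camera("top")[:,:,::-1];w=viewer.camera("wrist")[:,:,::-1]
cv2.imwrite("pics/w3raw.png",w);cv2.imwrite("pics/t3raw.png",t)
m=viewer.camera_model("wrist");np.savez("w3.npz",**m)
for p in((.5387+.096*np.cos(.271),.1492+.096*np.sin(.271),.038),(.5387,.1492,.038)):print(proj("wrist",p))
a=cv2.resize(t[145:250,200:305],(250,250),interpolation=cv2.INTER_CUBIC)
out=np.zeros((400,800,3),np.uint8);out[:250,:250]=a;out[:,250:]=w[:,90:640]
cv2.imwrite("pics/c3.png",cv2.convertScaleAbs(out,alpha=1.))
E
```

```text
7.125 [0.5944 0.1969 0.1577] [-0.4 -0.6 -0.6]
(np.float64(351.13419138817846), np.float64(226.56942299558858))
(np.float64(246.169203493118), np.float64(236.39184685515394))
```

View pics/c3.png

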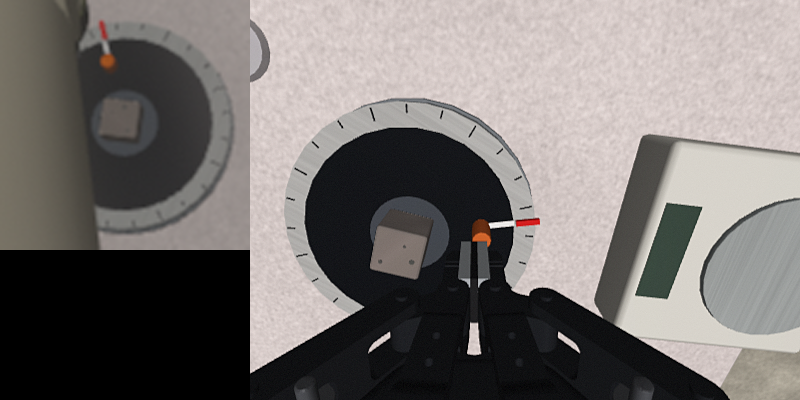

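The wrist view shows the white line (490–514, 224) almost meeting the red line (516–540, 222). I'll measure the remaining angle from the line pixels.

```bash
cat > meas.py <<'E'
import cv2,sys
from h import *
def meas(w,cam="wrist",roi=(310,205,420,250),c=(.5387,.1492)):
    hsv=cv2.cvtColor(w,cv2.COLOR_BGR2HSV);H,S,V=[hsv[:,:,i].astype(int) for i in range(3)]
    out={}
    for nm,k in(("red",((H<6)|(H>174))&(S>150)&(V>100)),("white",(S<25)&(V>150))):
        v,u=np.nonzero(k);P=[(x,y,back(cam,x,y,.038)[:2]-c) for x,y in zip(u,v) if roi[0]<x<roi[2] and roi[1]<y<roi[3]]
        q=np.array([p[2] for p in P]);r=np.hypot(*q.T);a=np.degrees(np.arctan2(q[:,1],q[:,0]))
        s=(r>(.072 if nm=="white" else .096))&(r<(.094 if nm=="white" else .117))&(abs(a-15.5)<6)
        pr=np.polyfit(r[s],a[s],1)
        out[nm]=(s.sum(),round(a[s].mean(),2),round(r[s].mean(),4),np.polyval(pr,.095).round(2),q[s].mean(0).round(4))
    return out
E
python3 - <<'E'
from meas import *
w=cv2.imread("pics/w3raw.png");print(meas(w))
t=cv2.imread("pics/t3raw.png");print(meas(t,"top",(200,140,300,200)))
cv2.imwrite("pics/z3.png",cv2.resize(w[200:250,310:400],None,fx=8,fy=8,interpolation=cv2.INTER_CUBIC))
E
```

```text
{'red': (np.int64(102), np.float64(17.03), np.float64(0.1088), np.float64(17.17), array([0.1041, 0.0319])), 'white': (np.int64(109), np.float64(17.87), np.float64(0.0853), np.float64(17.64), array([0.0812, 0.0262]))}Traceback (most recent call last):
  File "<stdin>", line 3, in <module>
  File "meas.py", line 7, in meas
    v,u=np.nonzero(k);P=[(x,y,back(cam,x,y,.038)[:2]-c) for x,y in zip(u,v) if roi[0]<x<roi[2] and roi[1]<y<roi[3]]
                              ~~~~^^^^^^^^^^^^^^
  File "h.py", line 4, in back
    m=viewer.camera_model(n);R=m["R"];c=-R.T@m["t"]
ValueError: time passes only in moves, steps and waits
```

```bash
python3 - <<'E'
import re
s=open("h.py").read().replace('import numpy as np','import numpy as np, functools').replace('m=viewer.camera_model(n)','m=cm(n)').replace('def back','@functools.cache\ndef cm(n): return viewer.camera_model(n)\ndef back')
open("h.py","w").write(s)
from meas import *
w=cv2.imread("pics/w3raw.png");print(meas(w))
t=cv2.imread("pics/t3raw.png")
cv2.imwrite("pics/z3.png",np.vstack([cv2.resize(w[208:240,320:400],(800,320),interpolation=cv2.INTER_CUBIC),cv2.resize(t[145:175,200:290],(800,267),interpolation=cv2.INTER_CUBIC)]))
E
```

```text
{'red': (np.int64(102), np.float64(17.03), np.float64(0.1088), np.float64(17.17), array([0.1041, 0.0319])), 'white': (np.int64(109), np.float64(17.87), np.float64(0.0853), np.float64(17.64), array([0.0812, 0.0262]))}
```

View pics/z3.png

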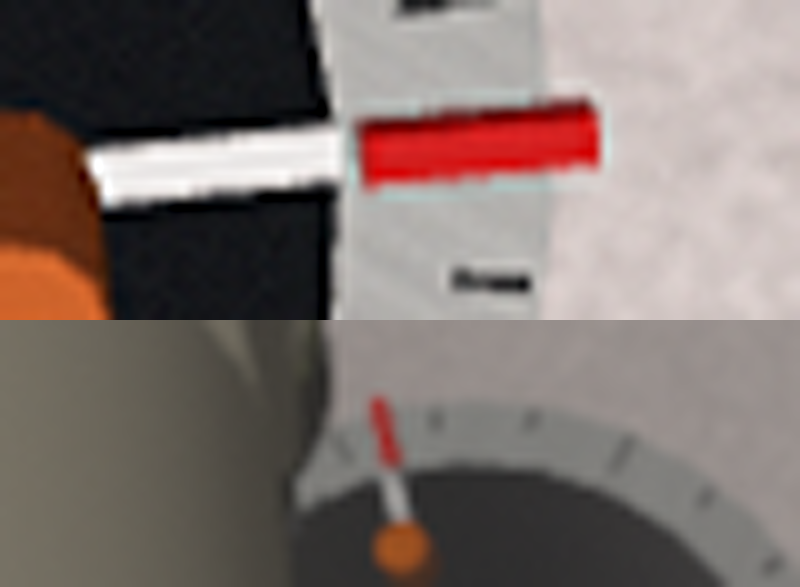

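White and red are collinear to about 0.3 mm (≈0.2–0.5°), so the dial is set. Now hover over the right-hand button, going up first.

Call:
play_rows:
  plan: [0, 0, 0, 0, 0, -0.05, 0, 0, 0, 0, -0.05, -0.022, -0.05, 0, 0, 0, 0, -0.1, -0.044, -0.05, 0, 0, 0, 0, -0.15, -0.066, -0.05, 0, 0, 0, 0, -0.2, -0.088, -0.05, 0, 0, 0, 0, -0.25, -0.11, -0.05, 0, 0, 0, 0, -0.3, -0.132, -0.05, 0, 0, 0, 0, -0.35, -0.154, -0.05, 0, 0, 0, 0, -0.4, -0.176, -0.05, 0, 0, 0, 0, -0.462, -0.203, -0.05, 0, 0, 0, 0, -0.462, -0.203, 0, 0, 0, 0, 0, -0.462, -0.203, 0.05, 0, 0, 0, 0, -0.462, -0.203, 0.05, 0, 0, 0, 0, -0.462, -0.203, 0.05, 0, 0, 0, 0, -0.462, -0.203, 0.05, 0]

```text
clock: 9.1
position: [0.473, -0.2929, 0.1112]
ee_rot: [0.645, 0.764, 0.001, 0.001]
ft_force: [-0.7, 0.4, -0.8]
grip_width: 0.001
grasp_force: 0.0
```

```bash
python3 - <<'E'
from h import *
from workcell import status
import cv2
from scipy.spatial.transform import Rotation as Ro
t=viewer.camera("top")[:,:,::-1];w=viewer.camera("wrist")[:,:,::-1]
o=status.get_obs();M=Ro.from_quat(o["ee_rot"]).as_matrix();print(o["clock"],o["position"].round(4),o["ft_force"].round(1),np.array(o["joint_pos"]).round(2))
cv2.imwrite("pics/w4.png",w);cv2.imwrite("pics/t4.png",t)
hsv=cv2.cvtColor(np.ascontiguousarray(w),cv2.COLOR_BGR2HSV);k=cv2.inRange(hsv,(50,90,40),(85,255,255))
n,_,s,c=cv2.connectedComponentsWithStats(k)
for i in range(1,n):
    if s[i,4]>50: print(s[i],c[i].round(1),back("wrist",*c[i],.022).round(4))
print(proj("wrist",[.4706,-.2923,.022]))
print("tool delta",M.T@(np.array([.4706,-.2923,.036])-o["position"]))
E
```

```text
9.2 [ 0.4728 -0.2926  0.1107] [0.1 0.7 0.7] [-0.2   0.38  0.81  1.84 -0.31  1.05  0.9 ]
[ 209   45   45   50 1738] [231.3  69.6] [ 0.401  -0.2028  0.022 ]
[ 331   77   44   47 1606] [352.5  99.8] [ 0.485  -0.2081  0.022 ]
[ 294  188   40   37 1143] [313.1 206.2] [ 0.4712 -0.2898  0.022 ]
(np.float64(311.78475083424706), np.float64(209.1310046953304))
tool delta [ 0.00074689 -0.00225909  0.074743  ]
```

View pics/w4.png

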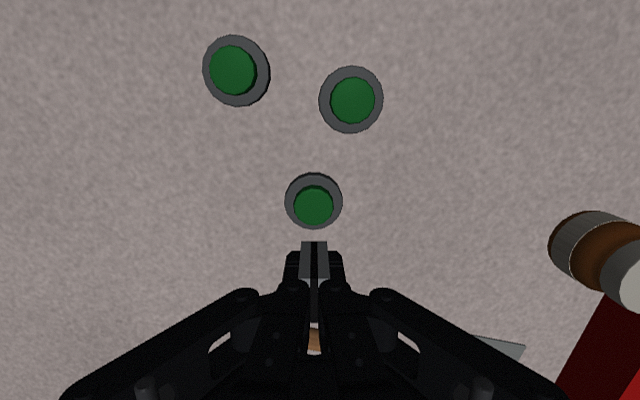

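The button (313,206) is directly beneath the fingertips, with the two look-alikes at (231,70) and (352,100) and clear space around. Press.

Call:
play_rows:
  plan: [0, 0, 0, 0.001, -0.002, 0.03, 0, 0, 0, 0, 0.001, -0.002, 0.055, 0, 0, 0, 0, 0.001, -0.002, 0.07, 0, 0, 0, 0, 0.001, -0.002, 0.076, 0, 0, 0, 0, 0.001, -0.002, 0.08, 0, 0, 0, 0, 0.001, -0.002, 0.083, 0, 0, 0, 0, 0.001, -0.002, 0.083, 0, 0, 0, 0, 0.001, -0.002, 0.083, 0]

```text
clock: 10.2
position: [0.4702, -0.292, 0.0295]
ee_rot: [0.646, 0.763, 0.001, -0.0]
ft_force: [-14.5, 11.8, 41.7]
grip_width: -0.001
grasp_force: 20.5
```

Bottomed (TCP 29.5 mm, with firm force). Release straight up and clear.

Call:
play_rows:
  plan: [0, 0, 0, 0, 0, -0.004, 0, 0, 0, 0, 0, 0, -0.012, 0, 0, 0, 0, 0, 0, -0.04, 0, 0, 0, 0, 0, 0, -0.09, 0, 0, 0, 0, 0, 0, -0.14, 0, 0, 0, 0, 0, 0, -0.14, 0, 0, 0, 0, 0, 0, -0.14, 0]

```text
clock: 11.08
position: [0.4698, -0.2916, 0.1661]
ee_rot: [0.646, 0.764, 0.0, 0.0]
ft_force: [0.6, 0.3, -0.9]
grip_width: 0.002
grasp_force: 0.0
```

```bash
python3 - <<'E'
from meas import *
from workcell import status
t=np.ascontiguousarray(viewer.camera("top")[:,:,::-1]);w=viewer.camera("wrist")[:,:,::-1]
o=status.get_obs();print(o["clock"],o["position"].round(4),o["ft_force"].round(1))
try: print(meas(t,"top",(205,145,300,200)))
except Exception as e: print(e)
cv2.imwrite("pics/c5.png",np.hstack([cv2.resize(t[145:250,200:305],(420,420),interpolation=cv2.INTER_CUBIC),cv2.resize(w,(380,420))[:,:]]))
E
```

```text
11.175 [ 0.4692 -0.2914  0.1652] [-0.1  0.9 -1. ]
{'red': (np.int64(5), np.float64(15.58), np.float64(0.1097), np.float64(15.84), array([0.1057, 0.0295])), 'white': (np.int64(2), np.float64(16.56), np.float64(0.0893), np.float64(15.64), array([0.0856, 0.0254]))}
```

View pics/c5.png

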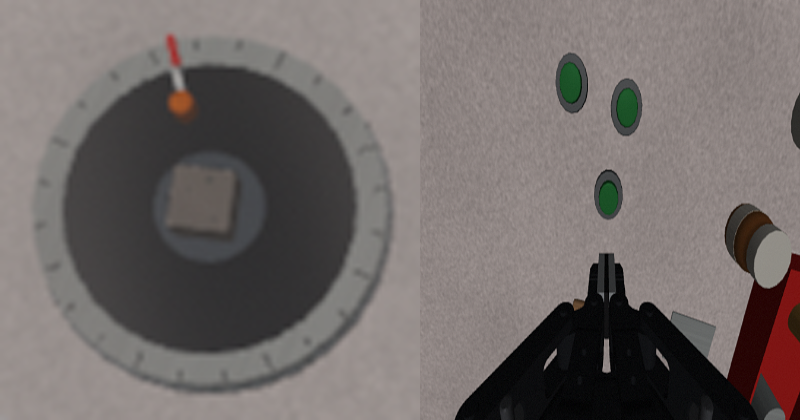

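The white line runs straight into the red one, the cube still sits centred, the button is back up, and the arm is clear.

```bash
python3 -c "
from workcell import manip
print(manip.hand_in())"
```

```text
the job is handed in; nothing more can be done
None
```

The job is handed in: the dial's white line sits on the red target line to within about half a degree, and the rightmost green button was then pressed to its stop, peaking at about 42 N on the fingertips, and came back up.

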